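Register the red printing block against its brass bar

TASK

On its registration jig, turn the red-topped round printing block with a fingertip on its peg until its flat edge faces the brass bar, then slide it up so that the flat lies against the bar, and let go. Leave the blue block as it is.

Things in the scene. Friction and masses are not known exactly. Their poses are not given: they have to be found in the camera images.
- red_block: Red-topped round block, 140 mm diameter, 12 mm thick, about 0.4 kg, flat on its jig; one flat edge 98 mm long, white stripe beside it. Origin: its centre, underside, 18 mm above the table. x points from the centre squarely to the flat, 50 mm away; z up. It turns about a stub under its centre; the stub also slides 30 mm in a slot, from the near end (start) to the bar. Only friction holds it: push with 3 to 12 N.
- red_peg (a point): Upright round dark wooden peg on the red block, 16 mm diameter, 40 mm tall, from 30 to 70 mm above the table. This point is half-way up, on its axis. It stands 50 mm from the block's centre, straight opposite the flat; axes as the block's. With the flat against the bar the peg's axis is 100 mm from the bar's face.
- red_bar (a point): Middle of the near face of the fixed brass bar on the red block's jig, 27 mm above the table; bar 150 mm long, top 36 mm above the table. x points from the block squarely into the bar, along the slot, whose line passes this point; y along the bar. Jig: fixed plywood plate 190 x 160 mm, 18 mm thick, bar at the edge far from the robot. The block's centre starts about 80 mm from this point.
- blue_peg (a point): Middle of the peg of the blue-topped block, of the same make and size, on a jig of its own beside the red one's, left or right. To be left alone.
Things that resemble listed ones, but are neither listed nor needed, are in the scene too. Leave any black look-alike of the part that bears red_bar alone.

How it is judged (in metres and radians):
At the end, for the whole second after the job is handed in: The red block lies flat and still in its jig with its flat edge against the brass bar: the block's centre within 60 mm of the middle of the bar's face (50 mm when flush) and the flat within 10 degrees of parallel to it (horizontal distance between red_block and red_bar below 0.06 m and angle between the x axis of red_block and the x axis of red_bar, either way round below 0.18 rad and angle between red_block's own z axis and vertical below 0.1 rad and linear speed of red_block below 0.01 m/s and angular speed of red_block below 0.1 rad/s); the robot touches nothing.
It fails at once if the blue block is moved (its peg shifts more than 15 mm) (distance of blue_peg from where it was at the start of the episode above 0.015 m).
It also fails if it takes over 42 s, if anything falls off the work surface, if the arm or the gripper's body presses on something with over 40 N, if the wrist force passes 120 N, or if a joint passes its speed limit or range.

ROBOT

A 6-joint arm with a two-finger parallel gripper is mounted at the origin on the work surface. World frame = base frame: x ahead of the robot, y to its left, z up, the work surface at z = 0. Lengths are in m, angles in degrees, forces in N, time in s.
With the tool pointing down it reaches from about 0.25 to 0.8 m from the base axis. Payload 3.9 kg.
Tool frame: the origin (TCP) lies between the finger pads; the fingertips stand arm.finger_overhang ahead of it and the grasp point (between the pads) lies 2 mm behind it (arm.finger_overhang is the distance from the TCP to the fingertips, in m); z points along the fingers, y is the direction in which the jaws open and shut (so a half turn about z gives the same grasp; the last joint's range is limited). The gripper opens to 85 mm and grips with 20 to 120 N. Pads are 22 mm wide; open, the fingers measure 114 mm over their backs; the gripper's body (76 mm by 85 mm) begins 54 mm behind the grasp point. The pads swing forward as they close: fully open they stand 13 mm farther back than shut.
Start: joints at [-77.063, 14.897, -7.913, 67.191, 0, 90], TCP at [0.118, -0.512, 0.248] pointing down, gripper open.
Joint ranges: [-159.42, 159.42], [-47.68, 98.78], [-73.54, 78.23], [-108.79, 121.32], [-90, 84.71], [-180, 180]. Speed limits (degrees/s): [147.25, 147.25, 180, 180, 180, 180].

INTERFACE

Orientations are given as [roll, pitch, yaw] about the fixed x, y, z axes, in that order (R = Rz(yaw) Ry(pitch) Rx(roll)).
In Python, from bench import arm, optics, finder gives the robot as it stands.
- The arm moves only by the tool move_arm, never from a script. Its argument "rows" is one flat list of numbers, 6 for each row, row after row: the shift along the world's x, y, z in cm, then the turn, a rotation vector about the world's x, y, z in rad. In form: [dx, dy, dz, ax, ay, az, dx, dy, dz, ax, ay, az, ...]. A call has exactly 5 rows; each row is the pose to reach, as a shift and turn from the pose commanded when the call began; what a row does not reach only later rows make up. A row lasts 1/8 s, in which the tool goes at most 62.5 mm and 10.7 degrees, less where a joint would pass 70% of its speed; a pose out of reach is approached as far as the arm can. A call with a gripper value outside its range is refused whole. "fingers" is the closure in counts, from 0 (fully open) to 255 (shut), set as the call begins (left out, the last holds). The fingers move at their own pace and stop on an object; "force" is the grip in N (left out, the last holds). Time passes only in rows, so rows that repeat a pose let the fingers close, or fill a call up. It gives the time, the measured TCP pose, the force and the opening at its end, in the units of the state.
- arm.sense(): the state, without advancing time (a new reading comes with each control period).
- optics.get_image(name): name is "scene" or "top"; returns (picture, depth): 480x640x3 uint8, red, green, blue; 480x640 float32, m along the optical axis (not along the pixel's ray), 0 where there is no reading.
- optics.camera_info(name): a dict with "fx", "fy", "cx", "cy" (pixels), "R" (3x3) and "t" (3): a world point X has camera coordinates R X + t. Camera axes: x right, y down, z forward; pixel columns grow to the right and rows downward; lengths in m; the calibration is good to about 2 mm. A picture is of the moment at which its call begins. camera_info takes no time and is no camera call.
- arm.finish_job(): hands the job in, once; it reports no verdict.
Trained networks look in the newest picture that a camera, given by its name, has taken for a name from the list of things; names that differ only in an ending like _2 or _b are one class to them, and where a whole thing is asked for, a point or a joint stands for the part that bears it (a point fixed in the world has none). Each returns a list of dicts, best first, with "conf" (0 to 1); they miss things now and then, are a little off and sometimes report something else, mostly with a low value. They report only what shows in the picture. A call takes as long as a camera call. They do not tell look-alikes from the thing itself.
- finder.masks_of(camera, query): "mask" (480x640 bool, what is visible of it) and "extent" ([left, top, right, bottom] in pixels, round what is visible of it).
The state is a dict: "clock": time; "joint_positions": joint angles; "qvel": joint speeds; "joint_torque": joint torques, N m; "tcp_pos": TCP position; "orientation": TCP orientation; "wrist_force": force on the tool from outside, world axes, zero at the start; "ft_torque": the same for the moment, N m; "opening": opening from 0.0 (shut) to 1.0 (fully open).
Only numpy, scipy, OpenCV 4.12 (cv2) and the standard library are available. Lean on these libraries where they do the work, as an engineer would, in place of code of your own. Each camera call takes 0.05 s, during which the arm holds its last target. There are 200 camera calls.

## Working session

There is one attempt and no reset: what is moved stays moved. The work goes in short steps, Python scripts to look and compute and a tool call to move; the robot and the scene stay as the last step left them, time stands still between calls to the robot, and variables do not carry over. Pictures are saved under pics/ and viewed, about 8 in all and at most 12, crops included, and the job is handed in when it is done.

Besides the shell and the picture viewer there is one more tool, called after ">>>" by a JSON object that holds its "fn" and its "kwargs". move_arm: Moves the arm, as the interface text tells. Its arguments: {"type":"object","properties":{"rows":{"type":"array"},"fingers":{"type":"number"},"force":{"type":"number"}},"required":["rows"]}

```bash
mkdir -p pics; python3 - <<'E'
from bench import arm, optics, finder
import cv2,numpy as np
print(arm.sense(), arm.finger_overhang)
for n in("scene","top"):
    p,d=optics.get_image(n); cv2.imwrite(f"pics/{n}0.png",p[:,:,::-1]); print(n,optics.camera_info(n))
    for q in("red_block","red_peg","red_bar","blue_peg"):
        for r in finder.masks_of(n,q)[:3]: print(n,q,round(r["conf"],2),r["extent"])
E
```

```text
{'clock': 0.0, 'joint_positions': array([-7.70612662e+01,  1.49346414e+01, -7.98649823e+00,  6.71905317e+01,
       -7.73481232e-04,  9.00000280e+01]), 'qvel': array([ 0.06708528,  0.05164373, -0.02548407, -0.0598453 ,  0.04014315,
        0.02431062]), 'joint_torque': array([-5.15908705e-04, -4.05674851e+01,  2.53923351e+01,  1.88128185e-02,
       -1.55667522e-04, -8.08270784e-06]), 'tcp_pos': array([ 0.11740108, -0.51103058,  0.24746999]), 'orientation': array([-1.79888329e+02,  7.73534244e-04,  1.29387074e+01]), 'wrist_force': array([0.34641585, 0.71321671, 0.11787441]), 'ft_torque': array([-0.03331094,  0.06402841,  0.03927872]), 'opening': 1.0024638003397865} 0.017
scene {'fx': 489.86792232166766, 'fy': 489.86792232166766, 'cx': 318.20184619693407, 'cy': 250.7138778434689, 'R': array([[ 0.81366351,  0.58133453, -0.00136307],
       [ 0.39080151, -0.54871726, -0.73904232],
       [-0.43037877,  0.60079908, -0.67365762]]), 't': array([-0.37776626, -0.13149899,  1.0601885 ])}
scene red_block 0.83 [360.8, 201.4, 439.7, 263.7]
scene red_peg 0.59 [364.0, 199.9, 441.8, 267.1]
scene red_bar 0.82 [337.8, 208.9, 463.7, 295.2]
scene red_bar 0.65 [250.4, 135.1, 352.9, 190.8]
scene blue_peg 0.83 [263.1, 296.8, 360.6, 384.3]
top {'fx': 539.3228503503525, 'fy': 539.3228503503525, 'cx': 324.59510624485426, 'cy': 239.77893793489855, 'R': array([[-0.0252002 , -0.99954165,  0.01677644],
       [-0.9988077 ,  0.02447272, -0.04224049],
       [ 0.04181057, -0.01782091, -0.99896661]]), 't': array([0.02453787, 0.42752649, 1.05654524])}
top red_block 0.92 [217.7, 151.3, 286.5, 218.3]
top red_peg 0.92 [218.2, 146.1, 289.3, 220.9]
top red_bar 0.88 [211.0, 132.7, 298.0, 236.1]
top red_bar 0.84 [137.1, 290.4, 244.3, 406.5]
top blue_peg 0.87 [359.5, 150.9, 434.7, 212.8]
```

```bash
python3 - <<'E'
import cv2
p=cv2.imread("pics/top0.png"); cv2.imwrite("pics/a.png",cv2.resize(p[110:260,190:450],None,fx=3,fy=3,interpolation=2))
E
```

```text
(no output)
```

View pics/top0.png

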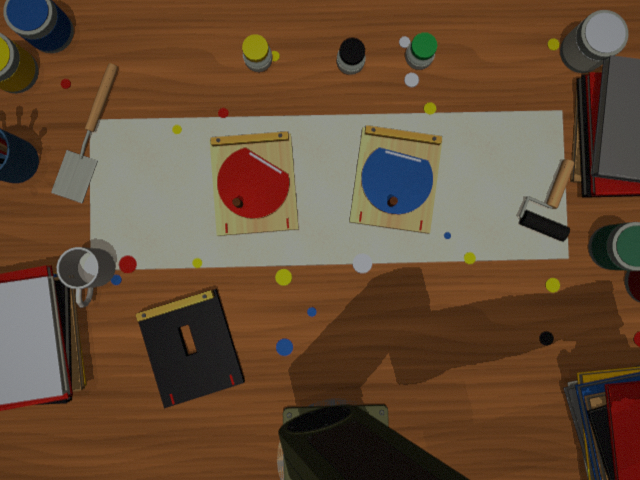

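View pics/scene0.png

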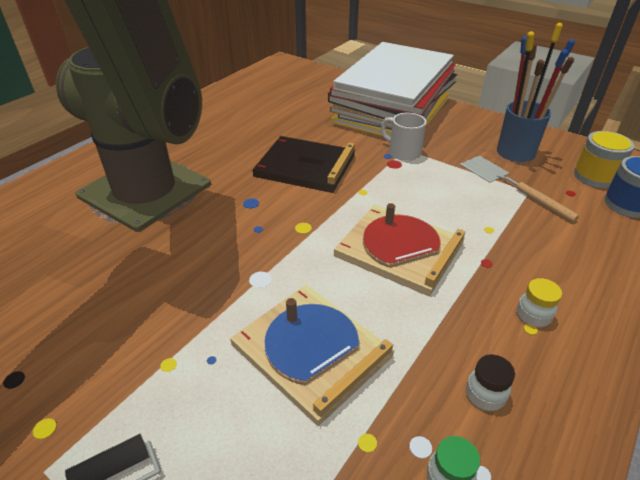

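View pics/a.png

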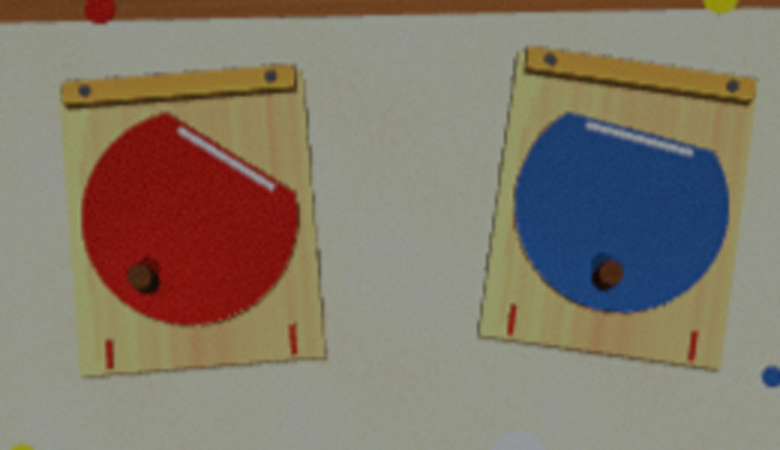

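Top view: the red block is the one on the left jig, px (253,183). Its peg top is about (237,202), the stripe runs (250,153)–(281,172), and the bar is along the top at (211–289, 132–145). The blue jig is to its right, and a black look-alike sits lower left at (190,348).

```bash
cat > h.py <<'E'
from bench import arm, optics, finder
import cv2,numpy as np
def ray(n,px,z):
    c=optics.camera_info(n);R,t=c["R"],c["t"];o=-R.T@t
    d=R.T@np.array([(px[0]-c["cx"])/c["fx"],(px[1]-c["cy"])/c["fy"],1]);return o+d*(z-o[2])/d[2]
def rays(n,P,z): return np.array([ray(n,p,z)[:2] for p in P])
def world(n,d,m):
    c=optics.camera_info(n);v,u=np.nonzero(m&(d>0));z=d[v,u]
    P=np.c_[(u-c["cx"])/c["fx"]*z,(v-c["cy"])/c["fy"]*z,z];return (P-c["t"])@c["R"],u,v
def block(n,pic,d):
    """red disc: fit centre & flat direction; peg from points above"""
    P,u,v=world(n,d,np.ones(d.shape,bool)); col=pic[v,u].astype(int)
    red=(col[:,0]>70)&(col[:,0]>2.2*col[:,1])&(col[:,0]>2.2*col[:,2])
    near=(np.hypot(P[:,0]-.50,P[:,1]-.14)<.12)
    top=P[near&red&(abs(P[:,2]-.03)<.012)]
    pg=P[near&(P[:,2]>.055)&(P[:,2]<.085)]
    wh=(col.min(1)>.75*col.max(1))&(col.min(1)>100)
    return top,pg,P[near&wh&(P[:,2]>.024)&(P[:,2]<.04)]
E
python3 - <<'E'
from h import *
f=lambda p:(p[0]/3+190,p[1]/3+110)
print("bar top near edge z.036",rays("top",[f((63,105)),f((297,88))],.036))
print("bar far edge",rays("top",[f((62,82)),f((295,65))],.036))
print("plate near corners z.018",rays("top",[f((82,377)),f((327,357))],.018))
print("stripe z.03",rays("top",[f((179,128)),f((273,188))],.03))
print("flat ends",rays("top",[f((172,113)),f((297,190))],.03))
print("peg top z.07",rays("top",[f((143,276))],.07))
for n in("top","scene"):
    pic,d=optics.get_image(n)
    t,p,w=block(n,pic,d)
    print(n,"disc",len(t),t.mean(0),t.min(0),t.max(0),"peg",len(p),np.median(p,0) if len(p) else "", p.max(0) if len(p) else "","white",len(w),w.mean(0) if len(w) else "")
print("scene peg top z.07",rays("scene",[(390.5,206)],.07))
print("scene bar top", rays("scene",[(428,283),(459,235)],.036))
E
```

```text
bar top near edge z.036 [[0.61550881 0.22925645]
 [0.62333986 0.07845537]]
bar far edge [[0.63046956 0.22965442]
 [0.63836219 0.07941038]]
plate near corners z.018 [[0.4407846  0.22326029]
 [0.44997065 0.0636567 ]]
stripe z.03 [[0.60020493 0.15571102]
 [0.55971399 0.09571518]]
flat ends [[0.6101046  0.16004971]
 [0.5580624  0.08021391]]
peg top z.07 [[0.49980708 0.17508627]]
top disc 3433 [0.53690172 0.15373353 0.03054611] [0.44931172 0.0822265  0.01805803] [0.60987244 0.21867683 0.03784223] peg 66 [0.49985851 0.1779508  0.06989737] [0.5075238  0.18555713 0.07453526] white 74 [0.58044684 0.12615547 0.03085982]
scene disc 2405 [0.53968367 0.14991195 0.02982603] [0.47529584 0.08031195 0.0268515 ] [0.61106427 0.21779869 0.03345695] peg 86 [0.5046892  0.17367979 0.06660374] [0.5104177  0.18492872 0.07184605] white 80 [0.58047876 0.12758093 0.02999705]
scene peg top z.07 [[0.50325467 0.1744114 ]]
scene bar top [[0.63651987 0.06871693]
 [0.62844498 0.21163151]]
```

```bash
python3 - <<'E'
import cv2
p=cv2.imread("pics/scene0.png"); cv2.imwrite("pics/b.png",cv2.resize(p[180:310,320:480],None,fx=4,fy=4,interpolation=2))
E
```

```text
(no output)
```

View pics/b.png

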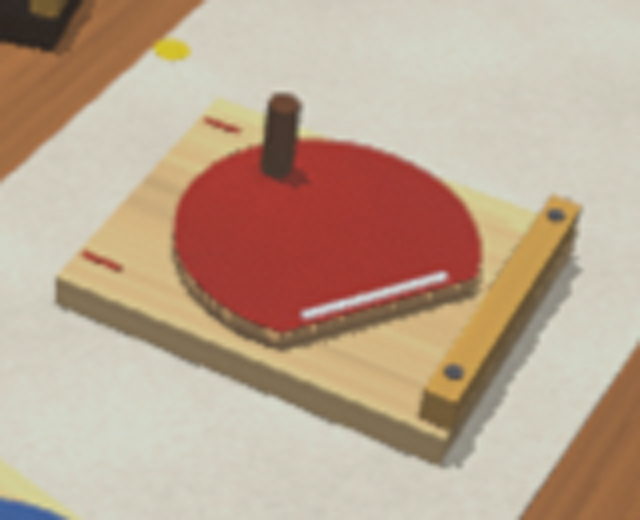

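Scene view agrees: peg at (0.50,0.176), flat about 37° short of the bar, bar yaw about 3°. I'll push the peg with the closed fingertips, starting from its left side.

>>> {"fn": "move_arm", "kwargs": {"rows": [2.8,5.3,0,0,0,0,5.5,10.6,0,0,0,0,8.3,16,0,0,0,0,11,21.3,0,0,0,0,13.8,26.6,0,0,0,0], "fingers": 255, "force": 20}}

```text
clock: 1.23
tcp_pos: [0.2561, -0.2441, 0.2486]
orientation: [179.9, -0.1, 12.9]
wrist_force: [2.2, -0.6, 1.5]
opening: 0.0
```

```bash
python3 - <<'E'
from h import *
s=arm.sense();print(s["joint_positions"],s["tcp_pos"],s["orientation"],s["clock"])
E
```

```text
[-4.36420274e+01 -2.10729909e+00 -2.77182855e+01  6.43114216e+01
  1.88346710e-02  1.23475866e+02] [ 0.25614155 -0.244141    0.24856405] [ 1.79945668e+02 -5.85089645e-02  1.28821466e+01] 1.225
```

>>> {"fn": "move_arm", "kwargs": {"rows": [2.5,4.8,0,0,0,0.14,5,9.6,0,0,0,0.28,7.5,14.4,0,0,0,0.42,10,19.2,0,0,0,0.56,12.5,24,0,0,0,0.7]}}

```text
clock: 1.85
tcp_pos: [0.3813, -0.0039, 0.2487]
orientation: [179.9, -0.0, 53.3]
wrist_force: [1.0, -1.1, -0.2]
opening: 0.003
```

>>> {"fn": "move_arm", "kwargs": {"rows": [2.5,4.7,-2,0,0,0.14,5,9.4,-4,0,0,0.28,7.5,14.1,-6,0,0,0.42,10,18.8,-8,0,0,0.56,12,23,-10,0,0,0.7]}}

```text
clock: 2.48
tcp_pos: [0.5016, 0.2264, 0.1477]
orientation: [179.9, -0.0, 93.5]
wrist_force: [0.3, -1.2, 0.7]
opening: -0.001
```

>>> {"fn": "move_arm", "kwargs": {"rows": [-0.1,0,-2.5,0,0,0,-0.2,0,-5,0,0,0,-0.2,0,-7.5,0,0,0,-0.2,0,-9,0,0,0,-0.2,0,-9,0,0,0]}}

```text
clock: 3.1
tcp_pos: [0.4977, 0.224, 0.0574]
orientation: [-179.9, 0.0, 93.1]
wrist_force: [0.1, 0.3, -0.2]
opening: 0.002
```

```bash
python3 - <<'E'
from h import *
for i,n in enumerate(("scene","top")):
    p,d=optics.get_image(n); p=p[160:310,310:490] if n=="scene" else p[110:260,180:360]
    cv2.imwrite(f"pics/{n}1.png",cv2.resize(p[:,:,::-1],None,fx=3,fy=3,interpolation=2))
a,b=[cv2.imread(f"pics/{n}1.png") for n in("scene","top")]
cv2.imwrite("pics/c1.png",cv2.resize(np.hstack([a,b]),(800,333)))
print(arm.sense()["tcp_pos"],arm.sense()["wrist_force"])
E
```

```text
[0.49906541 0.2245214  0.05892147] [ 0.44187729 -0.06304242  0.35868913]
```

View pics/c1.png

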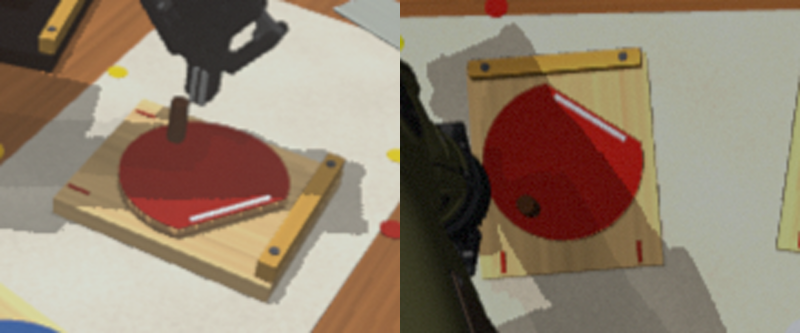

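Fingertips are beside the peg on its left, clear of everything. Now push.

>>> {"fn": "move_arm", "kwargs": {"rows": [0,-1.5,0,0,0,0,0,-2.5,0,0,0,0,0,-3,0,0,0,0,-0.2,-3.5,0,0,0,0,-0.4,-4,0,0,0,0]}}

```text
clock: 3.82
tcp_pos: [0.4924, 0.1872, 0.0588]
orientation: [-179.8, -0.5, 93.2]
wrist_force: [-8.5, 11.8, 6.3]
opening: -0.002
```

>>> {"fn": "move_arm", "kwargs": {"rows": [-0.1,-0.3,0,0,0,0,-0.2,-0.6,0,0,0,0,-0.3,-0.9,0,0,0,0,-0.4,-1.2,0,0,0,0,-0.4,-1.4,0,0,0,0]}}

```text
clock: 4.45
tcp_pos: [0.4879, 0.1725, 0.0583]
orientation: [-179.8, -0.3, 93.3]
wrist_force: [-3.6, 4.5, -0.2]
opening: 0.0
```

```bash
cat >> h.py <<'E'
def shot(k):
    im=[]
    for n,s in(("scene",np.s_[160:310,310:490]),("top",np.s_[110:260,180:360])):
        p,d=optics.get_image(n); im.append(cv2.resize(p[s][:,:,::-1],(400,333),interpolation=2))
        t,pg,w=block(n,p,d)
        if len(w)>15:
            q=w[:,:2]-w[:,:2].mean(0); a=np.linalg.svd(q,full_matrices=False)[2][0]; a=a if a[1]>0 else -a
            print(n,"stripe",len(w),w[:,:2].mean(0).round(4),"normal yaw",np.degrees(np.arctan2(-a[0],a[1])).round(1))
    cv2.imwrite(f"pics/{k}.png",np.hstack(im))
    s=arm.sense();print(s["clock"],s["tcp_pos"],s["wrist_force"])
E
python3 -c "
from h import *
shot('c2')"
```

```text
scene stripe 69 [0.5823 0.1476] normal yaw 11.2
top stripe 56 [0.5848 0.1477] normal yaw -4.7
4.55 [0.48928331 0.17084186 0.05823609] [-3.05634113  4.06297319  0.07306249]
```

View pics/c2.png

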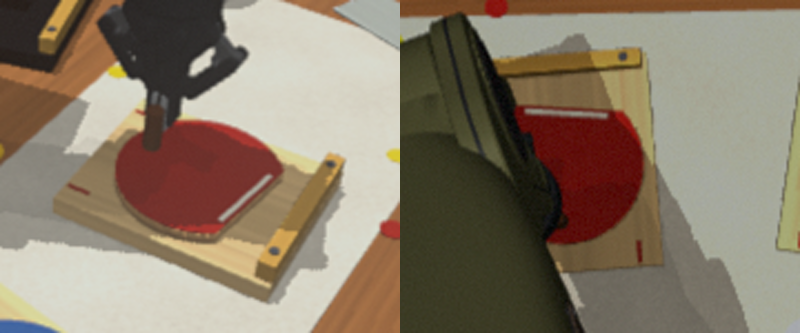

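The stripe is now nearly parallel to the bar, about 7° short. Nudge further by 6 mm.

>>> {"fn": "move_arm", "kwargs": {"rows": [-0.1,-0.2,0,0,0,0,-0.1,-0.4,0,0,0,0,-0.1,-0.6,0,0,0,0,-0.1,-0.6,0,0,0,0,-0.1,-0.6,0,0,0,0]}}

```text
clock: 5.18
tcp_pos: [0.49, 0.1639, 0.0584]
orientation: [180.0, 0.1, 93.1]
wrist_force: [-0.8, 1.3, 0.5]
opening: 0.003
```

```bash
python3 -c "
from h import *
shot('c3')"
```

```text
scene stripe 64 [0.5841 0.1542] normal yaw 12.0
top stripe 48 [0.5851 0.15  ] normal yaw 3.8
5.275 [0.49030306 0.16392672 0.05844165] [-0.42708045  0.71060296 -0.00208015]
```

>>> {"fn": "move_arm", "kwargs": {"rows": [0,2,0,0,0,0,-2.5,3,0,0,0,0,-5,2,0,0,0,0,-5,0,0,0,0,0,-5,-1.8,0,0,0,0]}}

```text
clock: 5.9
tcp_pos: [0.4402, 0.1467, 0.0586]
orientation: [179.9, 0.0, 93.2]
wrist_force: [0.4, 0.1, -0.1]
opening: -0.001
```

```bash
python3 -c "
from h import *
shot('c4')"
```

```text
scene stripe 70 [0.5827 0.1574] normal yaw 17.9
top stripe 56 [0.5847 0.1551] normal yaw 4.2
6.0 [0.43993604 0.1454989  0.05843895] [ 0.40037862 -0.11325218 -1.20789195]
```

View pics/c4.png

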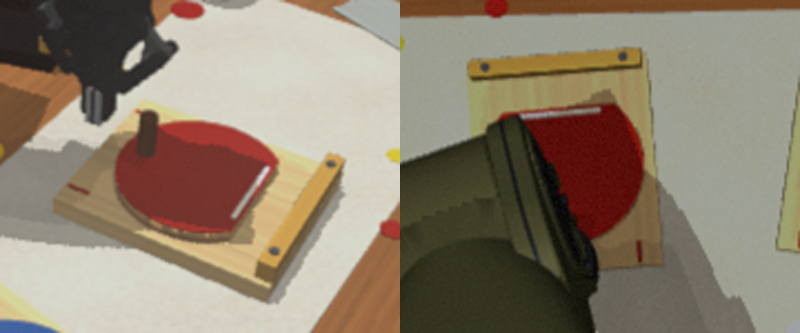

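```bash
python3 - <<'E'
from h import *
f=lambda u,v,a,b:(a+u/2.222,b+v/2.22)
for n,P in(("scene",[f(267,169,310,160),f(235,217,310,160)]),("top",[f(123,115,180,110),f(200,110,180,110)])):
    q=rays(n,P,.03);d=q[0]-q[1];print(n,q,np.degrees(np.arctan2(-d[0],d[1])))
print(ray("scene",f(148,114,310,160),.07))
for n,P in(("scene",[f(258,272,310,160),f(333,157,310,160)]),("scene",[f(275,282,310,160),f(344,158,310,160)])):
    q=rays(n,P,.036);d=q[1]-q[0];print("bar",q,np.degrees(np.arctan2(-d[0],d[1])))
E
```

```text
scene [[0.5847021  0.18519813]
 [0.5899489  0.11769322]] 4.444363865859281
top [[0.58292834 0.18378979]
 [0.58585688 0.11650206]] 2.492087852534437
[0.49060363 0.14573345 0.07      ]
bar [[0.63351207 0.0679061 ]
 [0.62479219 0.22390583]] 3.199321614593994
bar [[0.64819526 0.06590497]
 [0.63272577 0.22797486]] 5.452336853524053
```

Aligned (about 3.5° against the bar's 3.2°), with the peg at (0.4905, 0.1457). Now slide it along the slot.

>>> {"fn": "move_arm", "kwargs": {"rows": [1.3,0,0,0,0,0,2.5,0,0,0,0,0,3.0,0,0,0,0,0,3.5,0,0,0,0,0,4,0.1,0,0,0,0]}}

```text
clock: 6.62
tcp_pos: [0.4768, 0.1469, 0.0577]
orientation: [-179.7, 0.0, 93.2]
wrist_force: [-6.0, -0.0, 4.6]
opening: 0.001
```

```bash
python3 -c "
from h import *
shot('c5')"
```

```text
scene stripe 66 [0.5917 0.156 ] normal yaw 18.4
top stripe 31 [0.5964 0.1382] normal yaw 4.3
6.725 [0.47862229 0.14723593 0.05781575] [-3.06023225  0.55307167 -0.15824344]
```

View pics/c5.png

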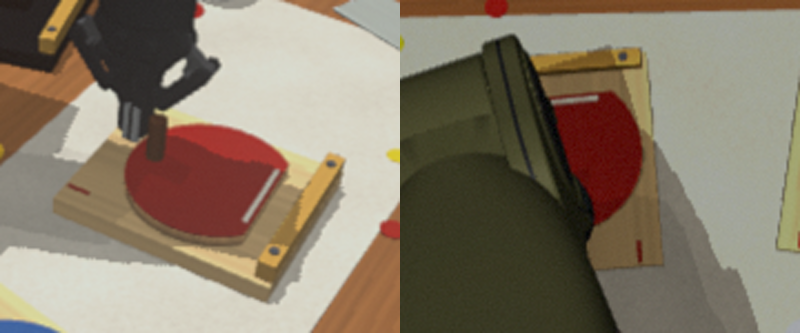

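Sliding well, still parallel. Continue to the bar (about 2 cm more).

>>> {"fn": "move_arm", "kwargs": {"rows": [0.4,0,0,0,0,0,0.8,0.05,0,0,0,0,1.2,0.05,0,0,0,0,1.6,0.1,0,0,0,0,1.8,0.1,0,0,0,0]}}

```text
clock: 7.35
tcp_pos: [0.498, 0.1484, 0.0583]
orientation: [180.0, -0.0, 93.1]
wrist_force: [-2.1, 0.1, -1.1]
opening: 0.001
```

```bash
python3 -c "
from h import *
shot('c6')"
```

```text
scene stripe 59 [0.6104 0.1586] normal yaw 26.9
top stripe 29 [0.6164 0.1384] normal yaw 4.0
7.45 [0.49815177 0.14841385 0.05833921] [-0.80075751 -0.42393316 -0.91271272]
```

View pics/c6.png

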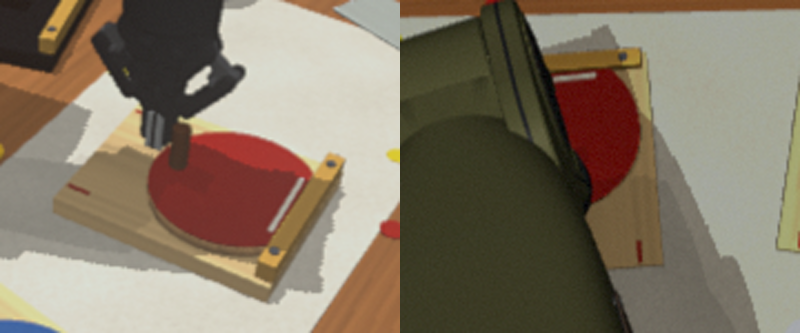

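Flat nearly on the bar. Press gently until the force rises.

>>> {"fn": "move_arm", "kwargs": {"rows": [0.1,0,0,0,0,0,0.2,0,0,0,0,0,0.3,0,0,0,0,0,0.4,0,0,0,0,0,0.4,0,0,0,0,0]}}

```text
clock: 8.07
tcp_pos: [0.4984, 0.1484, 0.0583]
orientation: [-179.7, -0.0, 93.2]
wrist_force: [-9.0, 0.9, 6.7]
opening: -0.007
```

Contact: the tool stopped at 0.498 while the force rose to 9 N. Back off, lift and check.

>>> {"fn": "move_arm", "kwargs": {"rows": [-1,0,0,0,0,0,-3,0,0,0,0,0,-5,0,1,0,0,0,-5,0,6,0,0,0,-5,0,11,0,0,0]}}

```text
clock: 8.7
tcp_pos: [0.4519, 0.1484, 0.1697]
orientation: [179.9, 0.0, 93.2]
wrist_force: [1.0, 0.5, 0.2]
opening: 0.001
```

>>> {"fn": "move_arm", "kwargs": {"rows": [-2,5,3,0,0,0,-5,10,3,0,0,0,-8,15,3,0,0,0,-10,20,3,0,0,0,-10,20,3,0,0,0]}}

```text
clock: 9.32
tcp_pos: [0.3513, 0.3522, 0.199]
orientation: [179.8, -0.2, 93.5]
wrist_force: [0.4, -0.6, -0.2]
opening: -0.001
```

```bash
python3 -c "
from h import *
shot('c7')"
```

```text
scene stripe 63 [0.6139 0.1537] normal yaw 17.9
top stripe 59 [0.6151 0.1519] normal yaw 5.2
9.425 [0.3518394  0.34890437 0.19860173] [ 0.7795614  -0.39346936 -0.36645015]
```

View pics/c7.png

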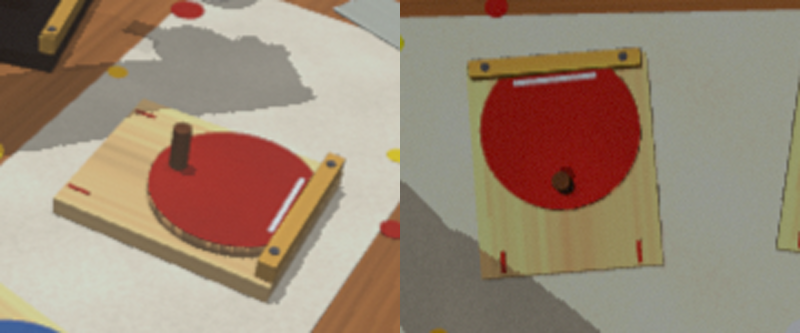

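The flat lies against the bar, with stripe and bar parallel within about 2° in the top view. The blue jig was not approached.

```bash
python3 -c "
from bench import arm
print(arm.finish_job())"
```

```text
the job is handed in; nothing more can be done
None
```

The red block is turned and slid up with its flat against the brass bar. The gripper is clear of it, and I handed the job in at about 9.4 s of the 42 s allowed.

I used the closed fingertips throughout. I pushed the peg from its left side to turn the block about 37°, then from behind to slide it up the slot. At the end the tool stopped moving while the force rose to 9 N, which shows the flat met the bar.

- **Position and angle:** the final pictures show the flat on the bar. In the top view the stripe is about 2° off the bar, against the 10° allowed.
- **A check that disagreed:** the automatic stripe fit in the scene camera read 17.9°. I discounted it because that fit had also read 17.9° after turning, when endpoints picked by hand gave 4.4°. In the final scene picture the stripe and bar look parallel.
- **Not measured at the end:** I did not measure the block's centre distance to the bar numerically, and I did not recheck the blue peg's position. Contact with the bar implies a distance of about 50 mm. The tool crossed high above the blue jig once and never went down near it.

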